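# Weigh out the rock pieces and lift the tray off for the zero check

## Robot

A 6-joint arm with a two-finger parallel gripper is mounted at the origin on the work surface. World frame = base frame: x ahead of the robot, y to its left, z up, the work surface at z = 0. Lengths are in m, angles in rad, forces in N, time in s.
With the tool pointing down it reaches from about 0.375 to 0.975 m from the base axis. Payload 3.8 kg.
Tool frame: the origin (TCP) lies at the very end of the fingers, on their centre line; the grasp point (between the pads) lies 19 mm behind it; y points along the fingers, z is the direction in which the jaws open and shut, and the axes are right-handed (so a half turn about y gives the same grasp; the last joint's range is limited). The gripper opens to 88 mm and grips with 3 to 60 N. Pads are 18 mm wide; open, the fingers measure 123 mm over their backs; the gripper's body (75 mm by 187 mm) begins 45 mm behind the grasp point.
Start: joints at [1.142, 0.264, 1.604, -0, 1.274, -0.037], TCP at [0.258, 0.624, 0.239] pointing down, gripper open.
Joint ranges: [-2.63, 2.63], [-0.94, 2.18], [0.31, 2.57], [-1.31, 4.45], [0, 2.66], [-2.55, 2.55]. Speed limits (rad/s): [2.57, 2.57, 3.14, 3.14, 3.14, 3.14].

## Interface

Orientations are given as a unit quaternion [w, x, y, z].
In Python, from rig import monitor, viewer, ticket gives the robot as it stands.
- The arm moves only by the tool apply_moves, never from a script. Its arguments are lists of equal length, an entry for each row: "fingers": the opening, from 0 (shut) to 1 (fully open); "translation": the shift along the tool's x, y, z in m, a list of three; "delta_rot": the turn, a rotation vector about the tool's x, y, z in rad, a list of three. In form: {"fingers": [fingers, ...], "translation": [[dx, dy, dz], ...], "delta_rot": [[ax, ay, az], ...]}. A call has 1 to 5 rows; each row shifts and turns the commanded pose from where the row before left it, along the tool's axes as they then stand; what a row does not reach is not made up. A row lasts 1/12 s, in which the tool goes at most 41.7 mm and 7.16 degrees, less where a joint would pass 70% of its speed; a pose out of reach is approached as far as the arm can. A call is refused whole if a number of a shift passes 0.0417 or a number of a turn 0.125, either way. A call with a gripper value outside its range is refused whole. The fingers move at their own pace and stop on an object; "newtons" is the grip in N (left out, the last holds). Time passes only in rows, so rows that do not move let the fingers close. It gives the time, the measured TCP pose, the force and the opening at its end, in the units of the state.
- monitor.sense(): the state, without advancing time (a new reading comes with each control period).
- viewer.camera(name): name is "scene" or "top" or "wrist"; returns the picture (420x560x3 uint8, red, green, blue); there is no depth.
- viewer.get_calibration(name): a dict with "fx", "fy", "cx", "cy" (pixels), "k1" (the pictures are not rectified: a ray, as slopes to the right and down, at radius r is drawn at 1 + k1 r^2 times it, then the intrinsics apply), "origin" and "orientation" of the camera in the world; the wrist camera has in their place "hand_eye" (4x4, takes a point from camera to tool coordinates, whose origin is the TCP and whose axes are the tool frame's). Camera axes: x right, y down, z forward; pixel columns grow to the right and rows downward; lengths in m; the calibration is good to about 2 mm. A picture is of the moment at which its call begins: read the wrist's pose just before it. get_calibration takes no time and is no camera call.
- ticket.sign_off(): hands the job in, once; it reports no verdict.
The state is a dict: "t": time; "joints": joint angles; "qvel": joint speeds; "joint_torque": joint torques, N m; "ee_pos": TCP position; "tool_rot": TCP orientation; "contact_force": force on the tool from outside, world axes, zero at the start; "torque": the same for the moment, N m; "width": finger opening in m.
Only numpy, scipy, OpenCV 4.12 (cv2) and the standard library are available. Lean on these libraries where they do the work, as an engineer would, in place of code of your own. Each camera call takes 0.05 s, during which the arm holds its last target. There are 200 camera calls.

## Task

Tip all five rock pieces out of the white sample cup into the metal weighing tray on the balance, and stand the empty cup back upright on the bench. Then lift the loaded tray straight up off the balance and finish while holding it, level and still, about 10 cm above the bare weighing plate, so that the balance's zero can be checked. Keep every rock piece in the tray, and leave the other things on the bench where they are.

Things in the scene. Friction and masses are not known exactly. Their poses are not given: they have to be found in the camera images.
- cup_center (a point): the open white plastic sample cup with the rock pieces in it: round, all but straight-sided, 54 mm across the foot, 58 mm across the mouth, 75 mm high, wall 2.5 mm, floor 4 mm, 50 g. It stands on the bench. This point is on its axis half-way up (37.5 mm above its underside, where it is 56 mm across); z points out of the mouth
- rock0_center (a point): rock piece 1 of 5: a dark angular lump about 20 mm across, about 14 g; at the start all five lie loose in the sample cup. This point is its middle. Dry rock slides easily on the cup's smooth plastic (friction about 0.3), so a cup tipped 20 degrees or more past level empties itself
- rock1_center (a point): rock piece 2 of 5: a dark angular lump about 20 mm across, about 14 g; at the start all five lie loose in the sample cup. This point is its middle. Dry rock slides easily on the cup's smooth plastic (friction about 0.3), so a cup tipped 20 degrees or more past level empties itself
- rock2_center (a point): rock piece 3 of 5: a dark angular lump about 20 mm across, about 14 g; at the start all five lie loose in the sample cup. This point is its middle. Dry rock slides easily on the cup's smooth plastic (friction about 0.3), so a cup tipped 20 degrees or more past level empties itself
- rock3_center (a point): rock piece 4 of 5: a dark angular lump about 20 mm across, about 14 g; at the start all five lie loose in the sample cup. This point is its middle. Dry rock slides easily on the cup's smooth plastic (friction about 0.3), so a cup tipped 20 degrees or more past level empties itself
- rock4_center (a point): rock piece 5 of 5: a dark angular lump about 20 mm across, about 14 g; at the start all five lie loose in the sample cup. This point is its middle. Dry rock slides easily on the cup's smooth plastic (friction about 0.3), so a cup tipped 20 degrees or more past level empties itself
- tray_center (a point): the open metal weighing tray, loose, on the balance's plate: a straight-walled oblong 64 mm (its x) by 130 mm (its y, the long way) by 32 mm high, wall and floor 3 mm, 160 g, with a 10 mm out-turned lip along each short end (150 mm over the lips). The long side walls are plain and flat, so it can be gripped across its 64 mm width. This point is at its middle, half-way up (16 mm above its underside, 16 mm below its rim); z up
- plate_top (a point): middle of the top face of the balance's flat square weighing plate, 180 by 180 mm, 74 mm above the bench; z up, -x towards the balance's keypad and display. The balance is fixed to the bench; its body reaches 175 mm from here to the keypad's front edge and about 108 mm to the back and to each side, nowhere higher than the plate
- plate: the square weighing plate itself; origin in the middle of its underside, 68 mm above the bench
- balance: the low white and blue precision balance that carries the plate; origin on the bench below the plate's middle
- cup: the sample cup again; origin in the middle of its underside, z out of the mouth. Loaded, it is bottom-heavy: its weight acts about 20 mm above the underside
- tray: the weighing tray again; origin in the middle of its underside
- jar_mid (a point): bystander: lidded glass jar, 54 mm across, 62 mm high; point half-way up
- mortar_mid (a point): bystander: white porcelain mortar bowl, 84 mm across, 46 mm high; point half-way up
- weight_mid (a point): bystander: steel calibration weight with a knob, 38 mm across, 58 mm high; point half-way up
- brush_grip (a point): bystander: balance brush lying on the bench, 170 mm long; point on its handle
- slidebox_mid (a point): bystander: flat blue slide box, 87 by 102 by 32 mm; point half-way up
- spatula_grip (a point): bystander: thin steel laboratory spatula lying flat on the bench, 165 mm long; point at its middle

How it is judged:
By the outcome, as a careful person would: the job done as asked, in the order asked, and still so for the second after the job is handed in, while the arm keeps its last pose, push and grip.
It also fails if it takes over 72 s, if anything falls off the work surface, if the arm or the gripper's body presses on something with over 40 N, if the wrist force passes 120 N, or if a joint passes its speed limit or range.

## Working session

There is one attempt and no reset: what is moved stays moved. The work goes in short steps, Python scripts to look and compute and a tool call to move; the robot and the scene stay as the last step left them, time stands still between calls to the robot, and variables do not carry over. Pictures are saved under pics/ and viewed, about 8 in all and at most 12, crops included, and the job is handed in when it is done.

Besides the shell and the picture viewer there is one more tool, called as name(argument=value, ...) on one line, values as JSON. apply_moves: Moves the arm, as the interface text tells. Its arguments: {"type":"object","properties":{"fingers":{"type":"array"},"translation":{"type":"array"},"delta_rot":{"type":"array"},"newtons":{"type":"number"}},"required":["fingers","translation","delta_rot"]}

```bash
mkdir -p pics
python3 - <<'E'
from rig import monitor, viewer
import cv2,numpy as np
s=monitor.sense();print({k:np.round(v,3) for k,v in s.items()})
for n in("scene","top"):
    c=viewer.get_calibration(n);print(n,c)
    cv2.imwrite(f"pics/{n}0.png",viewer.camera(n)[...,::-1])
print(viewer.get_calibration("wrist"))
E
```

```text
{'t': np.float64(0.0), 'joints': array([ 1.142,  0.265,  1.605, -0.   ,  1.274, -0.037]), 'qvel': array([ 0.   ,  0.001, -0.001,  0.001, -0.   ,  0.001]), 'joint_torque': array([ 1.0000e-03, -5.0209e+01, -3.5688e+01,  7.3000e-02,  2.9000e-02,
       -0.0000e+00]), 'ee_pos': array([0.257, 0.623, 0.237]), 'tool_rot': array([-0.693,  0.694, -0.138,  0.137]), 'contact_force': array([-0.206, -0.104, -0.725]), 'torque': array([-0.025, -0.019, -0.006]), 'width': np.float64(0.088)}
scene {'fx': 506.88296173105704, 'fy': 506.88296173105704, 'cx': 278.7171573371194, 'cy': 211.46768639963645, 'k1': -0.16113158684208986, 'origin': array([ 1.07585569, -0.80844962,  0.72952009]), 'orientation': array([-0.44763153,  0.8484741 ,  0.24516676, -0.14003918])}
top {'fx': 442.8490063742518, 'fy': 442.8490063742518, 'cx': 281.3253529680231, 'cy': 212.1036509481928, 'k1': 0.04780481518086549, 'origin': array([ 0.33785659, -0.02225644,  1.11981408]), 'orientation': array([ 0.07895367, -0.6965411 ,  0.71082247, -0.05769083])}
{'fx': 313.19984391246544, 'fy': 313.19984391246544, 'cx': 281.1494718173754, 'cy': 202.66703679952323, 'k1': 0.02111043856614938, 'hand_eye': array([[ 8.18670713e-06,  9.54688344e-01,  2.97607402e-01,
        -7.69985334e-02],
       [ 1.13498671e-03, -2.97607219e-01,  9.54687726e-01,
        -1.45712601e-01],
       [ 9.99999356e-01,  3.29964697e-04, -1.08599501e-03,
         1.19597766e-03],
       [ 0.00000000e+00,  0.00000000e+00,  0.00000000e+00,
         1.00000000e+00]])}
```

View pics/top0.png

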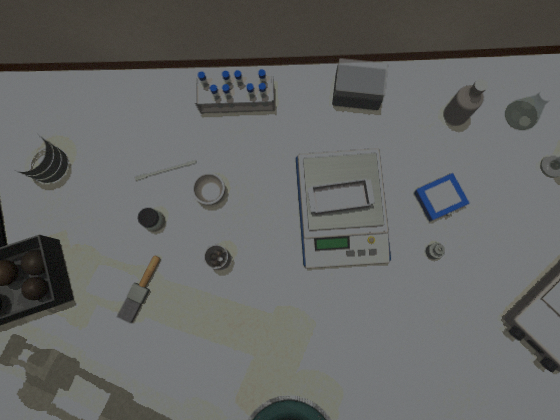

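View pics/scene0.png

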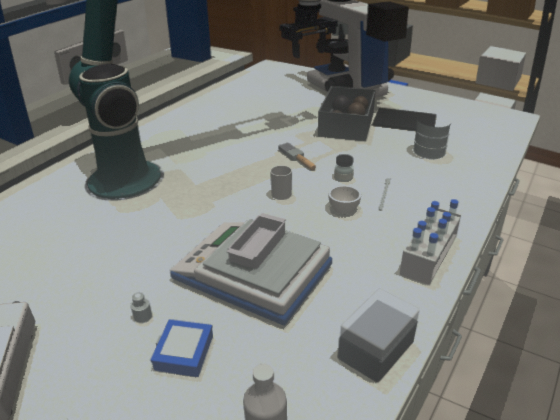

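The top view shows the cup with the rocks at about (217,258), and the tray at about (342,197) on the balance plate, its long side running left-right (world y). The mortar is at (209,190), the jar at (150,218) and the brush at (140,290). The scene view agrees: cup (282,182), tray (258,240). Next I'll enlarge the crop and measure.

```bash
cat > h.py <<'E'
import numpy as np,cv2
from rig import monitor,viewer
from scipy.spatial.transform import Rotation as R
def q2R(q): return R.from_quat(np.roll(q,-1)).as_matrix()
def cam(n,st=None):
    c=viewer.get_calibration(n)
    if n=="wrist":
        T=np.eye(4);T[:3,:3]=q2R(st["tool_rot"]);T[:3,3]=st["ee_pos"]
        T=T@c["hand_eye"];return c,T[:3,:3],T[:3,3]
    return c,q2R(c["orientation"]),np.array(c["origin"])
def ray(C,uv):
    c,Rm,o=C
    d=np.array([(uv[0]-c["cx"])/c["fx"],(uv[1]-c["cy"])/c["fy"]]);s=d.copy()
    for _ in range(20): s=d/(1+c["k1"]*(s@s))
    return o,Rm@np.array([s[0],s[1],1])
def onz(C,uv,z):
    o,d=ray(C,uv);return o+d*(z-o[2])/d[2]
def proj(C,p):
    c,Rm,o=C;q=Rm.T@(np.array(p)-o);s=q[:2]/q[2];s=s*(1+c["k1"]*(s@s))
    return np.array([c["fx"]*s[0]+c["cx"],c["fy"]*s[1]+c["cy"]])
E
python3 - <<'E'
from h import *
C=cam("top")
im=cv2.imread("pics/top0.png")
cv2.imwrite("pics/crop.png",cv2.resize(im[140:280,190:400],None,fx=3.8,fy=3.8,interpolation=cv2.INTER_CUBIC)[:600,:800])
for n,uv,z in [("cup",(217,257),.075),("tray",(342,197),.1),("tTL",(313,188),.106),("tTR",(368,181),.106),("mortar",(209,190),.046),("jar",(150,217),.062),("pTL",(301,156),.074),("pTR",(381,150),.074),("pBR",(385,226),.074),("pBL",(303,234),.074)]:print(n,onz(C,uv,z).round(3))
E
```

```text
cup [0.438 0.162 0.075]
tray [ 0.571 -0.136  0.1  ]
tTL [ 0.593 -0.069  0.106]
tTR [ 0.607 -0.198  0.106]
mortar [0.609 0.189 0.046]
jar [0.541 0.329 0.062]
pTL [ 0.683 -0.043  0.074]
pTR [ 0.692 -0.239  0.074]
pBR [ 0.504 -0.237  0.074]
pBL [ 0.489 -0.043  0.074]
```

View pics/crop.png

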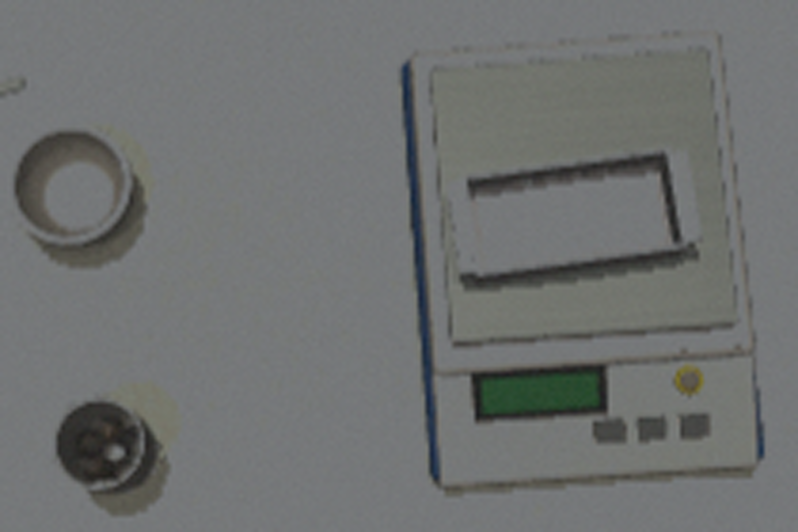

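The crop puts the cup mouth at crop (101,447), 92 px across. The tray's far inner rim runs (469,178)–(665,153) and its near outer rim (462,274)–(695,245), with the lips at the left and right ends. Now I'll compute poses and check the wrist joints.

```bash
cat >> h.py <<'E'
def wristR(j):
    return R.from_euler('z',j[0])*R.from_euler('y',j[1]+j[2])*R.from_euler('z',j[3])*R.from_euler('y',j[4])*R.from_euler('z',j[5])
def toolR(az,elev_down,roll=0): # camera side up at roll 0
    e=elev_down;d=np.array([np.cos(e)*np.cos(az),np.cos(e)*np.sin(az),-np.sin(e)])
    z=np.cross([0,0,-1],d);z/=np.linalg.norm(z);x=np.cross(d,z)
    return R.from_matrix(np.c_[x,d,z])*R.from_euler('y',roll)
E
python3 - <<'E'
from h import *
C=cam("top");f=lambda a,z:onz(C,(a[0]/3.8+190-.37,a[1]/3.8+140-.37),z)
c=f((101,447),.075);print("cup",c)
F=[f(p,.106) for p in((469,178),(665,153))];N=[f(p,.106) for p in((462,274),(695,245))]
rt=f((667,155),.106),f((688,242),.106)
for n,a in(("far inner",F),("near outer",N),("right inner",rt)):
    d=a[1]-a[0];print(n,np.round(a,4).tolist(),np.hypot(*d[:2]).round(3),np.degrees(np.arctan2(d[1],d[0])).round(1))
P=[f(p,.074) for p in((430,68),(708,48),(737,322),(453,345))];print("plate",np.mean(P,0).round(3),[np.linalg.norm(P[i]-P[i-1]).round(3) for i in range(4)])
S=cam("scene")
for q in [(c[0],c[1],.075)]: print("cup mouth in scene",proj(S,q))
s=monitor.sense();K=wristR(s["joints"]).inv()*R.from_matrix(q2R(s["tool_rot"]));print(K.as_matrix().round(2));print(q2R(s["tool_rot"]).round(2))
def show(name,az,e,roll,j1,fa):
    T=toolR(*np.radians([az,e,roll]));M=(R.from_euler('z',j1)*R.from_euler('y',fa)).inv()*T*K.inv()
    a,b,g=M.as_euler('ZYZ');print(name,np.degrees([[a,b,g]]).round(0))
for fa in(1.7,2.1):
  for az in(-90,-60,-45): show(f"grasp az{az} fa{fa}",az,20,0,np.radians(30),fa)
  for az in(-60,-35,-10):
    for r in(-150,0,150): show(f"pour az{az} r{r}",az,30,r,np.radians(-8),fa)
E
```

```text
cup [0.43779224 0.16350221 0.075     ]
far inner [[0.5967, -0.0691, 0.106], [0.6094, -0.1904, 0.106]] 0.122 -84.0
near outer [[0.5362, -0.063, 0.106], [0.5509, -0.2055, 0.106]] 0.143 -84.1
right inner [[0.6081, -0.1915, 0.106], [0.5529, -0.2013, 0.106]] 0.056 -169.9
plate [ 0.593 -0.141  0.074] [np.float64(0.182), np.float64(0.179), np.float64(0.179), np.float64(0.177)]
cup mouth in scene [279.39036319 169.98642171]
[[-0. -0. -1.]
 [-1.  0.  0.]
 [ 0.  1. -0.]]
[[ 0.92 -0.    0.38]
 [-0.38 -0.    0.92]
 [-0.   -1.   -0.  ]]
grasp az-90 fa1.7 [[ -64.  115. -161.]]
grasp az-60 fa1.7 [[ -70.   87. -173.]]
grasp az-45 fa1.7 [[ -71.   73. -178.]]
pour az-60 r-150 [[-58.  54.  16.]]
pour az-60 r0 [[-58.  54. 166.]]
pour az-60 r150 [[-58.  54. -44.]]
pour az-35 r-150 [[-45.  34.  -6.]]
pour az-35 r0 [[-45.  34. 144.]]
pour az-35 r150 [[-45.  34. -66.]]
pour az-10 r-150 [[ -4.  23. -55.]]
pour az-10 r0 [[-4. 23. 95.]]
pour az-10 r150 [[  -4.   23. -115.]]
grasp az-90 fa2.1 [[ -57.  103. -140.]]
grasp az-60 fa2.1 [[ -73.   80. -151.]]
grasp az-45 fa2.1 [[ -79.   68. -154.]]
pour az-60 r-150 [[-77.  45.  44.]]
pour az-60 r0 [[ -77.   45. -166.]]
pour az-60 r150 [[-77.  45. -16.]]
pour az-35 r-150 [[-84.  23.  38.]]
pour az-35 r0 [[ -84.   23. -172.]]
pour az-35 r150 [[-84.  23. -22.]]
pour az-10 r-150 [[-100.    2.   41.]]
pour az-10 r0 [[-100.    2. -169.]]
pour az-10 r150 [[-100.    2.  -19.]]
```

Run:
```python
from h import *
s=monitor.sense();K=wristR(s["joints"]).inv()*R.from_matrix(q2R(s["tool_rot"]))
def show(name,az,e,roll,j1,fa):
    T=toolR(*np.radians([az,e,roll]));M=(R.from_euler('z',np.radians(j1))*R.from_euler('y',fa)).inv()*T*K.inv()
    a,b,g=M.as_euler('ZYZ');u0=R.from_euler('z',0).as_matrix()
    u=T.apply([-np.cos(np.radians(25)),-np.sin(np.radians(25)),0])
    print(name,np.degrees([a,b,g]).round(0),"mouth",u.round(2))
for fa in(1.8,2.2):
  for az in(90,70,50): show(f"grasp az{az} fa{fa}",az,25,0,2,fa)
  for az in(20,40,60):
    for e in (0,25):
     for r in(-140,-115,115,140): show(f"pour az{az} e{e} r{r}",az,e,r,-32,fa)
T0=R.from_matrix(q2R(s["tool_rot"]))
for az in(90,70,50): print(az,(T0.inv()*toolR(*np.radians([az,25]))).as_rotvec().round(3))
print("rot target az70",toolR(*np.radians([70,25])).as_matrix().round(3))
```

```text
grasp az90 fa1.8 [ 66.  83. -11.] mouth [ 0. -0.  1.]
grasp az70 fa1.8 [68. 65. -3.] mouth [-0.  0.  1.]
grasp az50 fa1.8 [68. 47.  5.] mouth [ 0. -0.  1.]
pour az20 e0 r-140 [ 100.   53. -156.] mouth [-0.6   0.4  -0.69]
pour az20 e0 r-115 [ 100.   53. -131.] mouth [-0.68  0.63 -0.38]
pour az20 e0 r115 [100.  53.  99.] mouth [-0.12 -0.92 -0.38]
pour az20 e0 r140 [100.  53. 124.] mouth [-0.2  -0.69 -0.69]
pour az20 e25 r-140 [  68.   50. -136.] mouth [-0.83  0.32 -0.45]
pour az20 e25 r-115 [  68.   50. -111.] mouth [-0.79  0.59 -0.17]
pour az20 e25 r115 [ 68.  50. 119.] mouth [-0.23 -0.96 -0.17]
pour az20 e25 r140 [ 68.  50. 144.] mouth [-0.44 -0.78 -0.45]
pour az40 e0 r-140 [  94.   72. -154.] mouth [-0.7   0.17 -0.69]
pour az40 e0 r-115 [  94.   72. -129.] mouth [-0.85  0.36 -0.38]
pour az40 e0 r115 [ 94.  72. 101.] mouth [ 0.2  -0.9  -0.38]
pour az40 e0 r140 [ 94.  72. 126.] mouth [ 0.05 -0.72 -0.69]
pour az40 e25 r-140 [  68.   68. -145.] mouth [-0.89  0.01 -0.45]
pour az40 e25 r-115 [  68.   68. -120.] mouth [-0.95  0.28 -0.17]
pour az40 e25 r115 [ 68.  68. 110.] mouth [ 0.11 -0.
[... 1708 characters left out ...]
78.  62. 111.] mouth [-0.14 -0.88 -0.45]
pour az60 e0 r-140 [  89.   92. -176.] mouth [-0.72 -0.07 -0.69]
pour az60 e0 r-115 [  89.   92. -151.] mouth [-0.92  0.04 -0.38]
pour az60 e0 r115 [89. 92. 79.] mouth [ 0.5  -0.78 -0.38]
pour az60 e0 r140 [ 89.  92. 104.] mouth [ 0.29 -0.66 -0.69]
pour az60 e25 r-140 [  68.   77. -174.] mouth [-0.84 -0.29 -0.45]
pour az60 e25 r-115 [  68.   77. -149.] mouth [-0.98 -0.06 -0.17]
pour az60 e25 r115 [68. 77. 81.] mouth [ 0.44 -0.88 -0.17]
pour az60 e25 r140 [ 68.  77. 106.] mouth [ 0.17 -0.88 -0.45]
90 [0.667 1.043 0.996]
70 [0.86  1.347 0.898]
50 [1.05  1.646 0.77 ]
rot target az70 [[-0.145  0.31   0.94 ]
 [-0.397  0.852 -0.342]
 [-0.906 -0.423  0.   ]]
```

```bash
cat >> h.py <<'E'
def plan(P,T,N):
    """rows from the measured pose to TCP P, rotation T in N rows (tool axes)"""
    s=monitor.sense();A=R.from_matrix(q2R(s["tool_rot"]));p=np.array(s["ee_pos"])
    w=(A.inv()*T).as_rotvec()/N;dp=(np.array(P)-p)/N
    print("N",N,"rot",w.round(4).tolist(),"max",abs(w).max().round(3))
    for i in range(N):
        B=A*R.from_rotvec(w*i);print(B.inv().apply(dp).round(4).tolist(),end=",\n" if i%5==4 else ",")
    print("joints",np.round(s["joints"],2))
CUP=np.array([.438,.1635,.048])
E
python3 - <<'E'
from h import *
T=toolR(*np.radians([60,25]));d=T.apply([0,1,0]);print(d,CUP+.019*d)
plan([.36,.03,.26],T,20)
E
```

```text
[ 0.45315389  0.78488557 -0.42261826] [0.44660992 0.17841283 0.03997025]
N 20 rot [0.0478, 0.0749, 0.0419] max 0.075
[0.0161, -0.0011, -0.0255],[0.0178, -0.003, -0.0241],[0.0194, -0.0049, -0.0225],[0.0208, -0.0067, -0.0207],[0.022, -0.0086, -0.0188],
[0.0229, -0.0104, -0.0166],[0.0236, -0.0121, -0.0143],[0.024, -0.0137, -0.012],[0.0242, -0.0152, -0.0095],[0.0242, -0.0166, -0.0069],
[0.0238, -0.0179, -0.0043],[0.0233, -0.019, -0.0016],[0.0225, -0.02, 0.001],[0.0215, -0.0208, 0.0037],[0.0202, -0.0215, 0.0062],
[0.0187, -0.0219, 0.0087],[0.0171, -0.0222, 0.0111],[0.0152, -0.0223, 0.0134],[0.0132, -0.0222, 0.0155],[0.011, -0.0219, 0.0175],
joints [ 1.14  0.26  1.61  0.    1.27 -0.04]
```

apply_moves(fingers=[1, 1, 1, 1, 1], translation=[[0.016, -0.001, -0.0255], [0.018, -0.003, -0.024], [0.0195, -0.005, -0.0225], [0.021, -0.007, -0.0205], [0.022, -0.0085, -0.019]], delta_rot=[[0.048, 0.075, 0.042], [0.048, 0.075, 0.042], [0.048, 0.075, 0.042], [0.048, 0.075, 0.042], [0.048, 0.075, 0.042]])

```text
t: 0.52
ee_pos: [0.2837, 0.474, 0.2438]
tool_rot: [0.744, -0.549, 0.319, -0.207]
contact_force: [0.6, 0.1, 0.4]
width: 0.0884
```

apply_moves(fingers=[1, 1, 1, 1, 1], translation=[[0.023, -0.0105, -0.0165], [0.0235, -0.012, -0.0145], [0.024, -0.0135, -0.012], [0.024, -0.015, -0.0095], [0.024, -0.0165, -0.007]], delta_rot=[[0.048, 0.075, 0.042], [0.048, 0.075, 0.042], [0.048, 0.075, 0.042], [0.048, 0.075, 0.042], [0.048, 0.075, 0.042]])

```text
t: 0.93
ee_pos: [0.3084, 0.3262, 0.2489]
tool_rot: [0.75, -0.372, 0.48, -0.263]
contact_force: [0.1, -0.7, 0.5]
width: 0.0883
```

apply_moves(fingers=[1, 1, 1, 1, 1], translation=[[0.024, -0.018, -0.0045], [0.0235, -0.019, -0.0015], [0.0225, -0.02, 0.001], [0.0215, -0.021, 0.0035], [0.02, -0.0215, 0.006]], delta_rot=[[0.048, 0.075, 0.042], [0.048, 0.075, 0.042], [0.048, 0.075, 0.042], [0.048, 0.075, 0.042], [0.048, 0.075, 0.042]])

```text
t: 1.35
ee_pos: [0.3335, 0.1772, 0.2542]
tool_rot: [0.71, -0.173, 0.611, -0.304]
contact_force: [0.9, -0.1, -1.4]
width: 0.088
```

apply_moves(fingers=[1, 1, 1, 1, 1], translation=[[0.0185, -0.022, 0.0085], [0.017, -0.022, 0.011], [0.015, -0.0225, 0.0135], [0.013, -0.022, 0.0155], [0.011, -0.022, 0.0175]], delta_rot=[[0.048, 0.075, 0.042], [0.048, 0.075, 0.042], [0.048, 0.075, 0.042], [0.048, 0.075, 0.042], [0.048, 0.075, 0.042]])

```text
t: 1.77
ee_pos: [0.3585, 0.0286, 0.2594]
tool_rot: [0.626, 0.037, 0.707, -0.327]
contact_force: [1.0, 0.1, 0.2]
width: 0.0879
```

Run:
```python
from h import *
T=toolR(*np.radians([60,25]));d=T.apply([0,1,0])
s=monitor.sense();im=viewer.camera("wrist");cv2.imwrite("pics/w1.png",im[...,::-1])
C=cam("wrist",s);print("predicted cup mouth ctr",proj(C,[.438,.1635,.075]),"foot",proj(C,[.438,.1635,0]))
plan(CUP+.019*d-.12*d,T,10)
```

```text
predicted cup mouth ctr [281.59051618 251.88260008] foot [281.69996903 285.22031675]
N 10 rot [-0.0014, -0.0013, -0.0007] max 0.001
[0.0124, 0.0132, -0.0002],[0.0124, 0.0132, -0.0002],[0.0124, 0.0132, -0.0002],[0.0124, 0.0132, -0.0002],[0.0124, 0.0132, -0.0002],
[0.0124, 0.0132, -0.0002],[0.0124, 0.0132, -0.0002],[0.0124, 0.0132, -0.0002],[0.0124, 0.0132, -0.0002],[0.0124, 0.0132, -0.0002],
joints [-0.96 -0.27  2.49  0.98  1.61 -0.75]
```

View pics/w1.png

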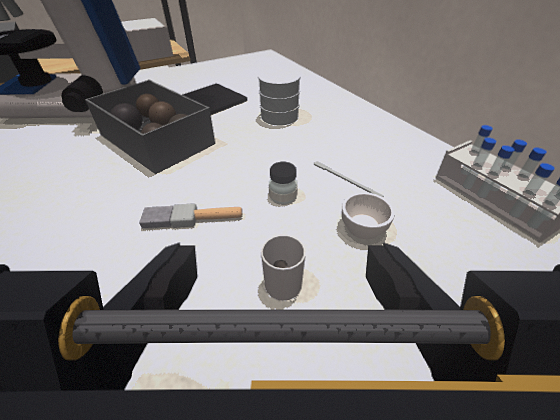

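The wrist view shows the cup mouth at (283,247), between the fingers. I predicted (282,252), so the estimate agrees to about 2 mm. Going in.

apply_moves(fingers=[1, 1, 1, 1, 1], translation=[[0.0124, 0.0132, 0], [0.0124, 0.0132, 0], [0.0124, 0.0132, 0], [0.0124, 0.0132, 0], [0.0124, 0.0132, 0]], delta_rot=[[0, 0, 0], [0, 0, 0], [0, 0, 0], [0, 0, 0], [0, 0, 0]])

```text
t: 2.23
ee_pos: [0.3755, 0.0603, 0.1745]
tool_rot: [0.627, 0.034, 0.707, -0.326]
contact_force: [0.9, -0.3, 0.1]
width: 0.0882
```

apply_moves(fingers=[1, 1, 1, 1, 1], translation=[[0.0124, 0.0132, 0], [0.0124, 0.0132, 0], [0.0124, 0.0132, 0], [0.0124, 0.0132, 0], [0.0124, 0.0132, 0]], delta_rot=[[0, 0, 0], [0, 0, 0], [0, 0, 0], [0, 0, 0], [0, 0, 0]])

```text
t: 2.65
ee_pos: [0.3995, 0.0841, 0.0915]
tool_rot: [0.627, 0.031, 0.708, -0.323]
contact_force: [0.0, -0.6, 0.2]
width: 0.088
```

Run:
```python
from h import *
T=toolR(*np.radians([60,25]));d=T.apply([0,1,0])
s=monitor.sense();im=viewer.camera("wrist");cv2.imwrite("pics/w2.png",im[...,::-1])
C=cam("wrist",s);print("predicted mouth ctr",proj(C,[.438,.1635,.075]),"foot",proj(C,[.438,.1635,0]))
print(s["contact_force"])
plan(CUP+.019*d,T,5)
```

```text
predicted mouth ctr [273.40635289 181.29815533] foot [275.10229367 245.54576273]
[ 0.02938099 -0.6158783   0.20220475]
N 5 rot [0.0015, -0.0011, -0.0007] max 0.002
[0.0002, 0.0232, -0.0008],[0.0001, 0.0232, -0.0008],[0.0001, 0.0232, -0.0008],[0.0001, 0.0232, -0.0009],[0.0001, 0.0232, -0.0009],
joints [-0.72  0.18  2.57  1.21  1.25 -1.16]
```

View pics/w2.png

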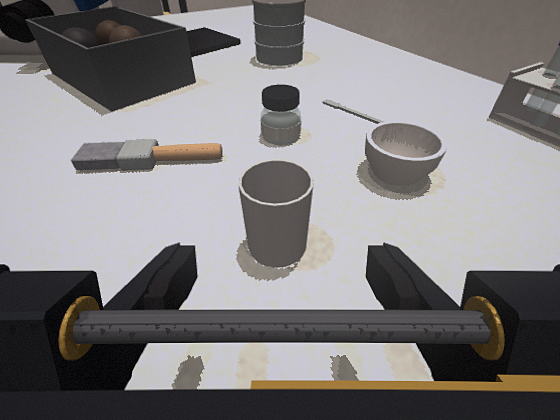

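The wrist view shows the cup mouth at (276,182), nearly centred between the fingers and about 3 mm left. Joint 3 touched its fold limit, but moving forward unfolds it.

apply_moves(fingers=[1, 1, 1, 1, 1], translation=[[0, 0.0115, -0.001], [0, 0.0115, -0.001], [0, 0.0115, -0.001], [0, 0.0115, 0], [0, 0.0115, 0]], delta_rot=[[0, 0, 0], [0, 0, 0], [0, 0, 0], [0, 0, 0], [0, 0, 0]])

```text
t: 3.12
ee_pos: [0.4253, 0.1295, 0.0684]
tool_rot: [0.627, 0.031, 0.708, -0.322]
contact_force: [-0.6, -0.2, 0.5]
width: 0.0881
```

Run:
```python
from h import *
T=toolR(*np.radians([60,25]));d=T.apply([0,1,0])
plan(CUP+.019*d,T,5)
s=monitor.sense();im=viewer.camera("wrist")
C=cam("wrist",s)
print("pred",proj(C,[.438,.1635,.075]))
cv2.imwrite("pics/w3.png",im[...,::-1])
```

```text
N 5 rot [0.0016, -0.0005, -0.0011] max 0.002
[0.0007, 0.012, -0.0011],[0.0007, 0.012, -0.0011],[0.0007, 0.012, -0.0011],[0.0007, 0.012, -0.0012],[0.0007, 0.012, -0.0012],
joints [-0.55  0.25  2.57  1.39  1.18 -1.21]
pred [271.29293747 205.51946346]
```

apply_moves(fingers=[1, 1, 1, 1, 1], translation=[[0.0005, 0.012, -0.001], [0.0005, 0.012, -0.001], [0.0005, 0.012, -0.001], [0.0005, 0.012, -0.001], [0.0005, 0.012, -0.0005]], delta_rot=[[0, 0, 0], [0, 0, 0], [0, 0, 0], [0, 0, 0], [0, 0, 0]])

```text
t: 3.58
ee_pos: [0.4477, 0.1781, 0.0413]
tool_rot: [0.628, 0.031, 0.708, -0.322]
contact_force: [0.5, -0.1, -0.1]
width: 0.0882
```

Run:
```python
from h import *
T=toolR(*np.radians([60,25]));d=T.apply([0,1,0])
plan(CUP+.019*d,T,1)
s=monitor.sense();im=viewer.camera("wrist");print(s["contact_force"])
C=cam("wrist",s)
print("pred",proj(C,[.438,.1635,.075]))
cv2.imwrite("pics/w4.png",im[...,::-1])
```

```text
N 1 rot [0.008, -0.0024, -0.0062] max 0.008
[0.0013, 0.0003, -0.001],joints [-0.38  0.35  2.55  1.59  1.12 -1.3 ]
[ 0.48201435 -0.12907028 -0.08504573]
pred [277.85855441 245.75488755]
```

View pics/w4.png

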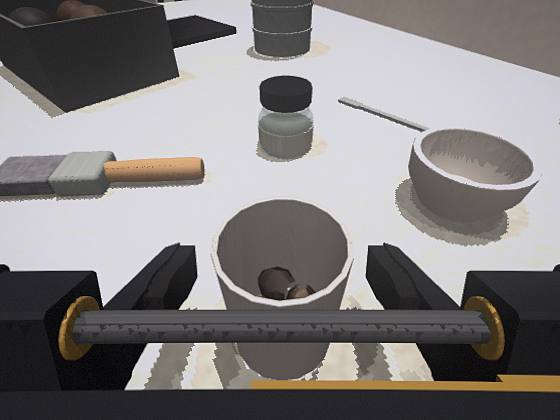

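The cup is centred, with its mouth at (282,248) and the fingers on either side. Closing.

apply_moves(fingers=[0.5, 0.4, 0.3, 0.3, 0.3], translation=[[0, 0, 0], [0, 0, 0], [0, 0, 0], [0, 0, 0], [0, 0, 0]], delta_rot=[[0, 0, 0], [0, 0, 0], [0, 0, 0], [0, 0, 0], [0, 0, 0]], newtons=20)

```text
t: 4.05
ee_pos: [0.4476, 0.1773, 0.0412]
tool_rot: [0.627, 0.031, 0.708, -0.322]
contact_force: [0.6, -0.2, -0.4]
width: 0.057
```

apply_moves(fingers=[0.3, 0.3, 0.3, 0.3, 0.3], translation=[[0, 0, 0], [0, 0, 0], [0, 0, 0], [0, 0, 0], [0, 0, 0]], delta_rot=[[0, 0, 0], [0, 0, 0], [0, 0, 0], [0, 0, 0], [0, 0, 0]])

```text
t: 4.47
ee_pos: [0.4478, 0.1778, 0.0412]
tool_rot: [0.627, 0.031, 0.708, -0.322]
contact_force: [-0.7, -1.9, 4.6]
width: 0.0563
```

```bash
cat >> h.py <<'E'
def lift(dz,N):
    s=monitor.sense();print("world up step, tool:",(q2R(s["tool_rot"]).T@[0,0,dz/N]).round(4),"f",np.round(s["contact_force"],1),"w",s["width"],"z",s["ee_pos"])
E
python3 - <<'E'
from h import *
lift(.2,10)
E
```

```text
world up step, tool: [-0.0182 -0.0083 -0.0001] f [-0.7 -1.9  4.6] w 0.05633499569905615 z [0.44776041 0.17777177 0.04124576]
```

apply_moves(fingers=[0.3, 0.3, 0.3, 0.3, 0.3], translation=[[-0.009, -0.004, 0], [-0.018, -0.0083, 0], [-0.018, -0.0083, 0], [-0.018, -0.0083, 0], [-0.018, -0.0083, 0]], delta_rot=[[0, 0, 0], [0, 0, 0], [0, 0, 0], [0, 0, 0], [0, 0, 0]])

```text
t: 4.88
ee_pos: [0.4469, 0.1778, 0.1298]
tool_rot: [0.626, 0.03, 0.709, -0.322]
contact_force: [0.4, -0.7, -1.7]
width: 0.0567
```

apply_moves(fingers=[0.3, 0.3, 0.3, 0.3, 0.3], translation=[[-0.018, -0.0083, 0], [-0.018, -0.0083, 0], [-0.018, -0.0083, 0], [-0.018, -0.0083, 0], [-0.018, -0.0083, 0]], delta_rot=[[0, 0, 0], [0, 0, 0], [0, 0, 0], [0, 0, 0], [0, 0, 0]])

```text
t: 5.3
ee_pos: [0.4473, 0.1774, 0.229]
tool_rot: [0.627, 0.03, 0.709, -0.322]
contact_force: [0.4, 0.3, -0.6]
width: 0.0566
```

Run:
```python
from h import *
lift(.2,10)
s=monitor.sense();T0=R.from_matrix(q2R(s["tool_rot"]))
# cup in tool frame: axis = world up at grasp
u=T0.inv().apply([0,0,1]);g0=np.array([0.4478,.1778,.0412])
ctr=T0.inv().apply(CUP*[1,1,0]-g0+[0,0,0]) # foot in tool
print("u",u.round(3),"foot in tool",ctr.round(4))
tray=np.array([.572,-.134,.09]);ty=np.array([-.105,.995,0])
# pour poses: lowest lip point and center
for e,r in [(10,90),(10,115),(10,130),(10,145)]:
    T=toolR(*np.radians([40,e,r]));a=T.apply(u);m=T.apply(ctr+.075*u);perp=np.array([0,0,-1])+a*a[2];perp/=np.linalg.norm(perp)
    print(e,r,"mouthdir",a.round(2),"lip rel TCP",(m+.029*perp).round(3),"mouth ctr",m.round(3))
# carry pose: lip at (tray +25mm in ty), z .22 for r=115, upright now
plan([.56,-.10,.26],toolR(*np.radians([40,25])),15)
```

```text
world up step, tool: [-0.0182 -0.0084 -0.0001] f [ 0.4  0.3 -0.6] w 0.05655086413526021 z [0.44733608 0.17741114 0.22895481]
u [-0.908 -0.419 -0.007] foot in tool [ 0.0447  0.0016 -0.0011]
10 90 mouthdir [ 0.27 -0.96  0.08] lip rel TCP [-0.007 -0.039 -0.022] mouth ctr [-0.007 -0.037  0.007]
10 115 mouthdir [ 0.16 -0.94 -0.3 ] lip rel TCP [-0.011 -0.028 -0.031] mouth ctr [-0.01  -0.037 -0.003]
10 130 mouthdir [ 0.06 -0.87 -0.5 ] lip rel TCP [-0.013 -0.021 -0.034] mouth ctr [-0.012 -0.035 -0.008]
10 145 mouthdir [-0.08 -0.75 -0.66] lip rel TCP [-0.013 -0.013 -0.035] mouth ctr [-0.015 -0.032 -0.013]
N 15 rot [0.0217, 0.0095, -0.0002] max 0.022
[0.0032, -0.0121, 0.0157],[0.003, -0.0118, 0.0159],[0.0029, -0.0114, 0.0162],[0.0027, -0.0111, 0.0165],[0.0026, -0.0107, 0.0168],
[0.0024, -0.0104, 0.017],[0.0023, -0.01, 0.0173],[0.0021, -0.0096, 0.0175],[0.0019, -0.0092, 0.0177],[0.0018, -0.0088, 0.0179],
[0.0016, -0.0085, 0.0181],[0.0014, -0.0081, 0.0183],[0.0012, -0.0077, 0.0185],[0.0011, -0.0073, 0.0187],[0.0009, -0.0068, 0.0188],
joints [-0.38 -0.22  2.52  1.32  1.19 -0.65]
```

```bash
cat > pour.py <<'E'
from h import *
import itertools
u=np.array([-.908,-.419,-.007]);foot=np.array([.0447,.0016,-.0011])
def tcp_for(T,lip):
    a=T.apply(u);m=T.apply(foot+.075*u);p=np.array([0,0,-1])+a*a[2];p/=np.linalg.norm(p)
    return np.array(lip)-(m+.029*p),a
B=np.array([[x,y,z] for x in np.linspace(-.0375,.0375,5) for y in np.linspace(-.064,-.2,6) for z in np.linspace(-.0935,.0935,9)])
F=np.array([[x,y,z] for x in(-.009,.009) for y in np.linspace(-.064,0,6) for z in(-.046,-.028,.028,.046)])
cm=np.array([[-.085-.0,-.13,0],[-.085,-.17,0]])
tr=np.array([.572,-.134]);ex=np.array([.995,.105]);ey=np.array([-.105,.995])
def clr(T,P,Q):
    W=P+T.apply(Q);l=np.c_[(W[:,:2]-tr)@ex,(W[:,:2]-tr)@ey]
    on=(abs(l[:,0])<.04)&(abs(l[:,1])<.085)
    return (W[on,2].min()-.106 if on.any() else 9), W[:,2].min()-.074
E
python3 - <<'E'
from pour import *
for az,e in itertools.product((0,15,30,45,60),(0,15,30)):
    for r in (120,140,155):
        T=toolR(*np.radians([az,e,r]));P,a=tcp_for(T,[.569,-.104,.125])
        if -a[2]<.3: continue
        bt,bb=clr(T,P,B);ft,_=clr(T,P,F);ct,cb=clr(T,P,cm)
        print(az,e,r,"mouth",a.round(2),"tcp",P.round(3),"body/tray %.3f body/plate %.3f fing/tray %.3f cam %.3f"%(bt,bb,ft,cb))
E
```

```text
0 0 120 mouth [-0.42 -0.79 -0.45] tcp [ 0.593 -0.094  0.161] body/tray -0.045 body/plate -0.013 fing/tray 0.011 cam 0.045
0 0 140 mouth [-0.42 -0.59 -0.69] tcp [ 0.587 -0.104  0.163] body/tray 9.000 body/plate 0.000 fing/tray 0.020 cam 0.024
0 0 155 mouth [-0.42 -0.39 -0.82] tcp [ 0.581 -0.109  0.162] body/tray 9.000 body/plate 0.015 fing/tray 0.029 cam 0.011
0 15 120 mouth [-0.52 -0.79 -0.32] tcp [ 0.595 -0.091  0.155] body/tray 0.046 body/plate 0.001 fing/tray 0.006 cam 0.073
0 15 140 mouth [-0.58 -0.59 -0.56] tcp [ 0.591 -0.099  0.158] body/tray 0.068 body/plate 0.014 fing/tray 0.016 cam 0.054
0 15 155 mouth [-0.62 -0.39 -0.68] tcp [ 0.586 -0.103  0.158] body/tray 0.076 body/plate 0.030 fing/tray 0.026 cam 0.044
0 30 140 mouth [-0.71 -0.59 -0.39] tcp [ 0.595 -0.095  0.151] body/tray 0.051 body/plate 0.032 fing/tray 0.014 cam 0.086
0 30 155 mouth [-0.77 -0.39 -0.5 ] tcp [ 0.592 -0.099  0.153] body/tray 0.062 body/plate 0.047 fing/tray 0.023 cam 0.077
15 0 120 mouth [-0.2  -0.87 -0.45] tcp [ 0.589 -0.089  0.161] body/tray -0.004 body/plate -0.013 fing/tray 0.011 cam 0.045
15 0 140 m
[... 3067 characters left out ...]
.82] tcp [ 0.579 -0.096  0.162] body/tray 0.012 body/plate 0.015 fing/tray 0.029 cam 0.011
60 15 120 mouth [ 0.42 -0.85 -0.32] tcp [ 0.571 -0.075  0.155] body/tray 0.008 body/plate 0.001 fing/tray 0.006 cam 0.073
60 15 140 mouth [ 0.22 -0.8  -0.56] tcp [ 0.576 -0.083  0.158] body/tray 0.026 body/plate 0.014 fing/tray 0.016 cam 0.054
60 15 155 mouth [ 0.03 -0.73 -0.68] tcp [ 0.577 -0.089  0.158] body/tray 0.026 body/plate 0.030 fing/tray 0.026 cam 0.044
60 30 140 mouth [ 0.16 -0.91 -0.39] tcp [ 0.574 -0.077  0.151] body/tray 0.040 body/plate 0.032 fing/tray 0.014 cam 0.086
60 30 155 mouth [-0.05 -0.86 -0.5 ] tcp [ 0.576 -0.082  0.153] body/tray 0.041 body/plate 0.047 fing/tray 0.023 cam 0.077
```

Run:
```python
from pour import *
T=toolR(*np.radians([45,25,100]))
plan([.578,-.075,.215],T,20)
P,a=tcp_for(T,[.569,-.104,.17]);print(P,a,clr(T,P,B))
```

```text
N 20 rot [0.0093, 0.0921, 0.0108] max 0.092
[0.0038, -0.0068, 0.0119],[0.0026, -0.0067, 0.0123],[0.0014, -0.0066, 0.0125],[0.0002, -0.0065, 0.0127],[-0.0011, -0.0064, 0.0127],
[-0.0023, -0.0062, 0.0126],[-0.0035, -0.0061, 0.0124],[-0.0047, -0.0059, 0.012],[-0.0059, -0.0058, 0.0116],[-0.007, -0.0056, 0.0111],
[-0.008, -0.0054, 0.0104],[-0.009, -0.0052, 0.0097],[-0.0099, -0.005, 0.0089],[-0.0107, -0.0048, 0.008],[-0.0115, -0.0046, 0.007],
[-0.0121, -0.0045, 0.0059],[-0.0127, -0.0043, 0.0048],[-0.0131, -0.0041, 0.0037],[-0.0134, -0.0039, 0.0025],[-0.0137, -0.0038, 0.0013],
joints [-0.38 -0.22  2.52  1.32  1.19 -0.65]
[ 0.57198018 -0.06654517  0.18860399] [ 0.31958122 -0.94673527  0.04042497] (np.float64(0.062023661466314425), np.float64(0.05229746624155225))
```

apply_moves(fingers=[0.3, 0.3, 0.3, 0.3, 0.3], translation=[[0.004, -0.007, 0.012], [0.0025, -0.0065, 0.0125], [0.0015, -0.0065, 0.0125], [0, -0.0065, 0.0125], [-0.001, -0.0065, 0.0125]], delta_rot=[[0.0093, 0.092, 0.0108], [0.0093, 0.092, 0.0108], [0.0093, 0.092, 0.0108], [0.0093, 0.092, 0.0108], [0.0093, 0.092, 0.0108]])

```text
t: 5.72
ee_pos: [0.4804, 0.1137, 0.2246]
tool_rot: [0.454, 0.137, 0.825, -0.306]
contact_force: [0.5, -0.8, -1.4]
width: 0.0569
```

apply_moves(fingers=[0.3, 0.3, 0.3, 0.3, 0.3], translation=[[-0.0025, -0.006, 0.0125], [-0.0035, -0.006, 0.0125], [-0.0045, -0.006, 0.012], [-0.006, -0.006, 0.0115], [-0.007, -0.0055, 0.011]], delta_rot=[[0.0093, 0.092, 0.0108], [0.0093, 0.092, 0.0108], [0.0093, 0.092, 0.0108], [0.0093, 0.092, 0.0108], [0.0093, 0.092, 0.0108]])

```text
t: 6.13
ee_pos: [0.5131, 0.0508, 0.2211]
tool_rot: [0.258, 0.236, 0.896, -0.273]
contact_force: [1.1, -0.3, -1.1]
width: 0.0564
```

apply_moves(fingers=[0.3, 0.3, 0.3, 0.3, 0.3], translation=[[-0.008, -0.0055, 0.0105], [-0.009, -0.005, 0.0095], [-0.01, -0.005, 0.009], [-0.0105, -0.005, 0.008], [-0.0115, -0.0045, 0.007]], delta_rot=[[0.0093, 0.092, 0.0108], [0.0093, 0.092, 0.0108], [0.0093, 0.092, 0.0108], [0.0093, 0.092, 0.0108], [0.0093, 0.092, 0.0108]])

```text
t: 6.55
ee_pos: [0.5457, -0.012, 0.2174]
tool_rot: [0.049, 0.322, 0.918, -0.225]
contact_force: [0.7, 0.9, -1.3]
width: 0.0567
```

apply_moves(fingers=[0.3, 0.3, 0.3, 0.3, 0.3], translation=[[-0.012, -0.0045, 0.006], [-0.0125, -0.0045, 0.005], [-0.013, -0.004, 0.0035], [-0.0135, -0.004, 0.0025], [-0.0135, -0.004, 0.0015]], delta_rot=[[0.0093, 0.092, 0.0108], [0.0093, 0.092, 0.0108], [0.0093, 0.092, 0.0108], [0.0093, 0.092, 0.0108], [0.0093, 0.06, 0.0108]])

```text
t: 6.97
ee_pos: [0.5777, -0.0751, 0.2139]
tool_rot: [-0.149, 0.387, 0.893, -0.172]
contact_force: [-0.3, -0.3, -0.8]
width: 0.0568
```

Run:
```python
from pour import *
s=monitor.sense();print(s["contact_force"],s["width"])
T0=R.from_matrix(q2R(s["tool_rot"]));P,a=tcp_for(T0,[0,0,0]);print("lip now",s["ee_pos"]-P,"mouth",a)
T=toolR(*np.radians([45,25,120]))
P,a=tcp_for(T,[.569,-.100,.128]);print(P,a,clr(T,P,B),clr(T,P,F))
plan(P,T,5)
for n in("scene","top"):
    C=cam(n);im=viewer.camera(n);u0,v0=proj(C,[.56,-.1,.13]).astype(int)
    x=np.clip(u0-70,0,420);y=np.clip(v0-80,0,270);cv2.imwrite(f"pics/c_{n}.png",im[y:y+150,x:x+140,::-1])
a,b=[cv2.imread(f"pics/c_{n}.png") for n in("scene","top")]
cv2.imwrite("pics/pair1.png",cv2.resize(np.hstack([a,b]),None,fx=2.8,fy=2.8,interpolation=cv2.INTER_CUBIC))
```

```text
[-0.25535258 -0.3012513  -0.79335857] 0.056816038723666
lip now [ 0.57514723 -0.11301976  0.19589408] mouth [ 0.3295969  -0.9420422   0.06321681]
[ 0.57734997 -0.06945878  0.15295381] [ 0.15613017 -0.96088792 -0.22889248] (np.float64(0.03866141183799503), np.float64(0.015621311436594648)) (np.float64(0.006770693093478428), np.float64(0.03877069309347843))
N 5 rot [0.0001, 0.0754, -0.0] max 0.075
[-0.0007, 0.0058, 0.0107],[-0.0015, 0.0058, 0.0106],[-0.0023, 0.0058, 0.0105],[-0.0031, 0.0058, 0.0103],[-0.0039, 0.0058, 0.01],
joints [-0.74  0.13  2.23  1.28  1.23  0.99]
```

View pics/pair1.png

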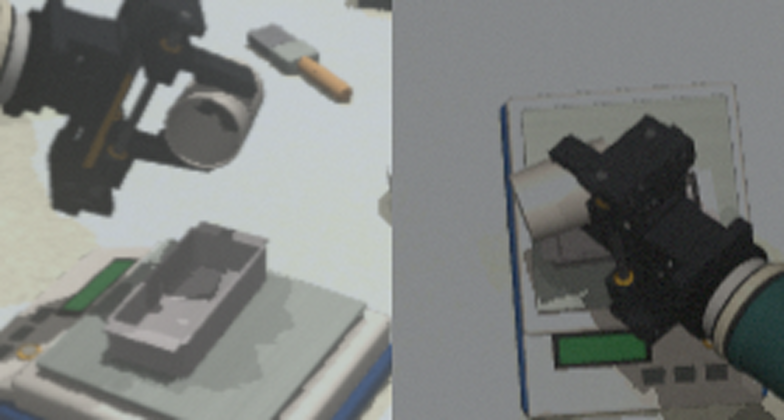

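The scene view (left) shows the cup lying level at (215,115), the rocks still inside, above the tray's near end. The top view agrees. Now lower and start to pour.

apply_moves(fingers=[0.3, 0.3, 0.3, 0.3, 0.3], translation=[[-0.0005, 0.0055, 0.01], [-0.0015, 0.0055, 0.01], [-0.002, 0.0055, 0.0095], [-0.003, 0.0055, 0.0095], [-0.0035, 0.0055, 0.0095]], delta_rot=[[0, 0.07, 0], [0, 0.07, 0], [0, 0.07, 0], [0, 0.07, 0], [0, 0.07, 0]])

```text
t: 7.48
ee_pos: [0.5776, -0.0685, 0.1573]
tool_rot: [-0.3, 0.411, 0.855, -0.102]
contact_force: [-0.4, -0.6, -1.1]
width: 0.0566
```

Run:
```python
from pour import *
s=monitor.sense();print(s["contact_force"],s["width"])
T0=R.from_matrix(q2R(s["tool_rot"]));P,a=tcp_for(T0,[0,0,0]);print("lip now",s["ee_pos"]-P,"mouth",a)
T=toolR(*np.radians([45,25,153]))
P,a=tcp_for(T,[.569,-.100,.13]);print(P,a,clr(T,P,B),clr(T,P,F))
plan(P,T,10)
```

```text
[-0.41616312 -0.64935915 -1.07131596] 0.056551263570373066
lip now [ 0.56970332 -0.09971522  0.13276365] mouth [ 0.17394783 -0.96261655 -0.2078113 ]
[ 0.58147681 -0.08185063  0.15977945] [-0.2134416  -0.805234   -0.55327651] (np.float64(0.05054478369966682), np.float64(0.04407372949771064)) (np.float64(0.02758477449956266), np.float64(0.05958477449956266))
N 10 rot [0.0001, 0.0607, 0.0002] max 0.061
[-0.0011, -0.0007, -0.0005],[-0.0011, -0.0007, -0.0006],[-0.001, -0.0007, -0.0007],[-0.001, -0.0007, -0.0007],[-0.0009, -0.0007, -0.0008],
[-0.0009, -0.0007, -0.0008],[-0.0008, -0.0007, -0.0009],[-0.0008, -0.0007, -0.0009],[-0.0007, -0.0007, -0.001],[-0.0007, -0.0007, -0.001],
joints [-0.73  0.23  2.26  1.34  1.2   1.2 ]
```

apply_moves(fingers=[0.3, 0.3, 0.3, 0.3, 0.3], translation=[[-0.001, -0.0007, -0.0005], [-0.001, -0.0007, -0.0005], [-0.001, -0.0007, -0.0005], [-0.001, -0.0007, -0.0005], [-0.001, -0.0007, -0.001]], delta_rot=[[0, 0.06, 0], [0, 0.06, 0], [0, 0.06, 0], [0, 0.06, 0], [0, 0.06, 0]])

```text
t: 7.9
ee_pos: [0.5793, -0.075, 0.1587]
tool_rot: [-0.425, 0.421, 0.801, -0.04]
contact_force: [-0.7, 0.1, -0.0]
width: 0.0565
```

apply_moves(fingers=[0.3, 0.3, 0.3, 0.3, 0.3], translation=[[-0.001, -0.0007, -0.001], [-0.001, -0.0007, -0.001], [-0.001, -0.0007, -0.001], [-0.0005, -0.0007, -0.001], [-0.0005, -0.0007, -0.001]], delta_rot=[[0, 0.06, 0], [0, 0.06, 0], [0, 0.06, 0], [0, 0.06, 0], [0, 0.06, 0]])

```text
t: 8.32
ee_pos: [0.5818, -0.0819, 0.1605]
tool_rot: [-0.539, 0.422, 0.728, 0.024]
contact_force: [0.1, -0.6, -0.7]
width: 0.0568
```

apply_moves(fingers=[0.3, 0.3, 0.3, 0.3, 0.3], translation=[[0, 0, 0], [0, 0, 0], [0, 0, 0], [0, 0, 0], [0, 0, 0]], delta_rot=[[0, 0, 0], [0, 0, 0], [0, 0, 0], [0, 0, 0], [0, 0, 0]])

```text
t: 8.73
ee_pos: [0.5825, -0.0828, 0.161]
tool_rot: [-0.538, 0.423, 0.729, 0.024]
contact_force: [-1.0, -0.6, -1.0]
width: 0.0565
```

Run:
```python
from pour import *
s=monitor.sense();print(s["contact_force"],s["width"],s["joints"].round(2))
T0=R.from_matrix(q2R(s["tool_rot"]));P,a=tcp_for(T0,[0,0,0]);print("lip now",s["ee_pos"]-P,"mouth",a)
L=[]
for n in("scene","wrist"):
    im=viewer.camera(n)[...,::-1]
    if n=="scene":
        C=cam(n);u0,v0=proj(C,[.56,-.1,.13]).astype(int);im=cv2.resize(im[v0-85:v0+65,u0-70:u0+70],(392,420),interpolation=cv2.INTER_CUBIC)
    else: im=cv2.resize(im,(400,300));im=cv2.copyMakeBorder(im,0,120,0,0,0)
    L.append(im)
cv2.imwrite("pics/pair2.png",np.hstack(L))
```

```text
[-1.04059844 -0.5684059  -1.01251089] 0.05650890089105378 [-0.74  0.24  2.23  1.32  1.21  1.81]
lip now [ 0.57000481 -0.10110708  0.13120498] mouth [-0.20599363 -0.80870253 -0.55103615]
```

View pics/pair2.png

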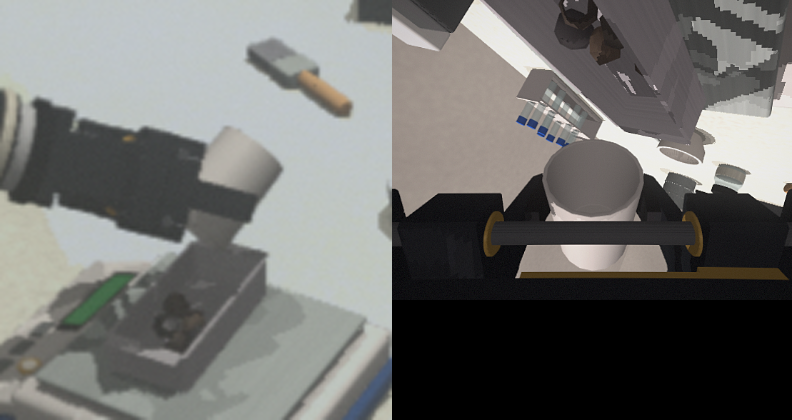

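The wrist view shows the cup empty, and the scene view shows the rocks together in the tray around (180,315). Now I'll raise the cup and take it back.

Run:
```python
from pour import *
lift(.06,5)
```

```text
world up step, tool: [ 0.0097 -0.005  -0.005 ] f [ 0.1 -0.4 -0.6] w 0.056459908826139896 z [ 0.58257097 -0.08299296  0.16106827]
```

apply_moves(fingers=[0.3, 0.3, 0.3, 0.3, 0.3], translation=[[0.0097, -0.005, -0.005], [0.0097, -0.005, -0.005], [0.0097, -0.005, -0.005], [0.0097, -0.005, -0.005], [0.0097, -0.005, -0.005]], delta_rot=[[0, 0, 0], [0, 0, 0], [0, 0, 0], [0, 0, 0], [0, 0, 0]])

```text
t: 9.25
ee_pos: [0.5825, -0.0826, 0.2216]
tool_rot: [-0.538, 0.423, 0.729, 0.024]
contact_force: [-0.1, 0.9, -0.7]
width: 0.0566
```

Run:
```python
from pour import *
T=R.from_matrix(q2R([0.627,0.031,0.708,-0.322]))
plan([.4476,.1778,.16],T,25)
```

```text
N 25 rot [-0.0034, -0.11, -0.0134] max 0.11
[0.0045, 0.0043, 0.0103],[0.0056, 0.0043, 0.0097],[0.0065, 0.0043, 0.0091],[0.0074, 0.0044, 0.0083],[0.0082, 0.0045, 0.0075],
[0.009, 0.0046, 0.0065],[0.0096, 0.0047, 0.0055],[0.01, 0.0048, 0.0045],[0.0104, 0.0049, 0.0034],[0.0106, 0.005, 0.0022],
[0.0108, 0.0052, 0.0011],[0.0107, 0.0053, -0.0001],[0.0106, 0.0055, -0.0013],[0.0103, 0.0056, -0.0024],[0.0099, 0.0058, -0.0035],
[0.0094, 0.0059, -0.0045],[0.0088, 0.006, -0.0055],[0.008, 0.0062, -0.0064],[0.0072, 0.0063, -0.0072],[0.0063, 0.0064, -0.008],
[0.0053, 0.0065, -0.0086],[0.0042, 0.0066, -0.0091],[0.0031, 0.0067, -0.0094],[0.002, 0.0068, -0.0097],[0.0008, 0.0068, -0.0098],
joints [-0.74  0.13  2.21  1.28  1.24  1.95]
```

apply_moves(fingers=[0.3, 0.3, 0.3, 0.3, 0.3], translation=[[0.0045, 0.0045, 0.0105], [0.0055, 0.0045, 0.0095], [0.0065, 0.0045, 0.009], [0.0075, 0.0045, 0.0085], [0.008, 0.0045, 0.0075]], delta_rot=[[-0.0034, -0.11, -0.0134], [-0.0034, -0.11, -0.0134], [-0.0034, -0.11, -0.0134], [-0.0034, -0.11, -0.0134], [-0.0034, -0.11, -0.0134]])

```text
t: 9.67
ee_pos: [0.5557, -0.0297, 0.2081]
tool_rot: [-0.313, 0.393, 0.862, -0.069]
contact_force: [-0.1, 0.6, -0.6]
width: 0.0566
```

apply_moves(fingers=[0.3, 0.3, 0.3, 0.3, 0.3], translation=[[0.009, 0.0045, 0.0065], [0.0095, 0.0045, 0.0055], [0.01, 0.005, 0.0045], [0.0105, 0.005, 0.0035], [0.0105, 0.005, 0.002]], delta_rot=[[-0.0034, -0.11, -0.0134], [-0.0034, -0.11, -0.0134], [-0.0034, -0.11, -0.0134], [-0.0034, -0.11, -0.0134], [-0.0034, -0.11, -0.0134]])

```text
t: 10.08
ee_pos: [0.5289, 0.0223, 0.1958]
tool_rot: [-0.066, 0.334, 0.927, -0.155]
contact_force: [0.1, -0.3, -0.9]
width: 0.0565
```

apply_moves(fingers=[0.3, 0.3, 0.3, 0.3, 0.3], translation=[[0.011, 0.005, 0.001], [0.0105, 0.0055, 0], [0.0105, 0.0055, -0.0015], [0.0105, 0.0055, -0.0025], [0.01, 0.006, -0.0035]], delta_rot=[[-0.0034, -0.11, -0.0134], [-0.0034, -0.11, -0.0134], [-0.0034, -0.11, -0.0134], [-0.0034, -0.11, -0.0134], [-0.0034, -0.11, -0.0134]])

```text
t: 10.5
ee_pos: [0.502, 0.0746, 0.1838]
tool_rot: [0.186, 0.249, 0.922, -0.23]
contact_force: [-0.3, 0.0, -1.0]
width: 0.0568
```

apply_moves(fingers=[0.3, 0.3, 0.3, 0.3, 0.3], translation=[[0.0095, 0.006, -0.0045], [0.009, 0.006, -0.0055], [0.008, 0.006, -0.0065], [0.007, 0.0065, -0.007], [0.0065, 0.0065, -0.008]], delta_rot=[[-0.0034, -0.11, -0.0134], [-0.0034, -0.11, -0.0134], [-0.0034, -0.11, -0.0134], [-0.0034, -0.11, -0.0134], [-0.0034, -0.11, -0.0134]])

```text
t: 10.92
ee_pos: [0.4751, 0.1268, 0.1712]
tool_rot: [0.424, 0.145, 0.847, -0.287]
contact_force: [-0.4, 0.4, -0.6]
width: 0.0566
```

apply_moves(fingers=[0.3, 0.3, 0.3, 0.3, 0.3], translation=[[0.0055, 0.0065, -0.0085], [0.004, 0.0065, -0.009], [0.003, 0.0065, -0.0095], [0.002, 0.007, -0.0095], [0.001, 0.007, -0.01]], delta_rot=[[-0.0034, -0.11, -0.0134], [-0.0034, -0.11, -0.0134], [-0.0034, -0.11, -0.0134], [-0.0034, -0.11, -0.0134], [-0.0034, -0.11, -0.0134]])

```text
t: 11.33
ee_pos: [0.4483, 0.1788, 0.1587]
tool_rot: [0.629, 0.03, 0.707, -0.323]
contact_force: [-0.7, -0.2, -0.3]
width: 0.0565
```

Run:
```python
from pour import *
T=R.from_matrix(q2R([0.627,0.031,0.708,-0.322]))
plan([.4478,.1778,.0475],T,10)
```

```text
N 10 rot [0.0, 0.0006, 0.0001] max 0.001
[0.0101, 0.0046, 0.0],[0.0101, 0.0046, 0.0],[0.0102, 0.0045, 0.0],[0.0102, 0.0045, 0.0],[0.0102, 0.0045, 0.0],
[0.0102, 0.0045, 0.0],[0.0102, 0.0045, 0.0],[0.0102, 0.0045, 0.0001],[0.0102, 0.0045, 0.0001],[0.0102, 0.0045, 0.0001],
joints [-0.38 -0.04  2.56  1.42  1.14 -0.89]
```

apply_moves(fingers=[0.3, 0.3, 0.3, 0.3, 0.3], translation=[[0.01, 0.0045, 0], [0.01, 0.0045, 0], [0.01, 0.0045, 0], [0.01, 0.0045, 0], [0.01, 0.0045, 0]], delta_rot=[[0, 0, 0], [0, 0, 0], [0, 0, 0], [0, 0, 0], [0, 0, 0]])

```text
t: 11.75
ee_pos: [0.4481, 0.1782, 0.1036]
tool_rot: [0.628, 0.031, 0.708, -0.322]
contact_force: [0.0, -0.6, -0.2]
width: 0.0569
```

apply_moves(fingers=[0.3, 0.3, 0.3, 0.3, 0.3], translation=[[0.01, 0.0045, 0], [0.01, 0.0045, 0], [0.01, 0.0045, 0], [0.01, 0.0045, 0], [0.01, 0.0045, 0]], delta_rot=[[0, 0, 0], [0, 0, 0], [0, 0, 0], [0, 0, 0], [0, 0, 0]])

```text
t: 12.17
ee_pos: [0.4478, 0.1778, 0.0486]
tool_rot: [0.627, 0.031, 0.708, -0.323]
contact_force: [0.6, -1.0, -0.8]
width: 0.0567
```

apply_moves(fingers=[0.3, 0.3, 0.3, 0.3, 0.3], translation=[[0.001, 0.0005, 0], [0.001, 0.0005, 0], [0.001, 0.0005, 0], [0.001, 0.0005, 0], [0.001, 0.0005, 0]], delta_rot=[[0, 0, 0], [0, 0, 0], [0, 0, 0], [0, 0, 0], [0, 0, 0]])

```text
t: 12.58
ee_pos: [0.4478, 0.1781, 0.0439]
tool_rot: [0.628, 0.031, 0.708, -0.322]
contact_force: [-0.9, -0.4, -1.2]
width: 0.0562
```

apply_moves(fingers=[0.3, 0.3, 0.3, 0.3], translation=[[0.0009, 0.0004, 0], [0.0009, 0.0004, 0], [0.0005, 0.0002, 0], [0, 0, 0]], delta_rot=[[0, 0, 0], [0, 0, 0], [0, 0, 0], [0, 0, 0]])

```text
t: 12.92
ee_pos: [0.4475, 0.1782, 0.0413]
tool_rot: [0.627, 0.031, 0.708, -0.322]
contact_force: [-0.6, -0.5, 1.7]
width: 0.0565
```

apply_moves(fingers=[0.66, 0.7, 0.8, 1, 1], translation=[[0, 0, 0], [0, 0, 0], [0, 0, 0], [0, 0, 0], [0, 0, 0]], delta_rot=[[0, 0, 0], [0, 0, 0], [0, 0, 0], [0, 0, 0], [0, 0, 0]], newtons=5)

```text
t: 13.33
ee_pos: [0.4473, 0.1782, 0.0409]
tool_rot: [0.627, 0.031, 0.708, -0.322]
contact_force: [-0.8, 0.3, 0.1]
width: 0.0798
```

apply_moves(fingers=[1, 1, 1, 1, 1], translation=[[0, 0, 0], [0, 0, 0], [0, -0.005, 0], [0, -0.01, 0], [0, -0.012, 0]], delta_rot=[[0, 0, 0], [0, 0, 0], [0, 0, 0], [0, 0, 0], [0, 0, 0]])

```text
t: 13.75
ee_pos: [0.4346, 0.1569, 0.0522]
tool_rot: [0.627, 0.03, 0.709, -0.322]
contact_force: [-0.5, -0.7, 0.4]
width: 0.0884
```

apply_moves(fingers=[1, 1, 1, 1, 1], translation=[[0, -0.015, 0], [0, -0.015, 0], [0, -0.015, 0], [0, -0.015, 0], [0, -0.015, 0]], delta_rot=[[0, 0, 0], [0, 0, 0], [0, 0, 0], [0, 0, 0], [0, 0, 0]])

```text
t: 14.17
ee_pos: [0.4041, 0.0953, 0.0834]
tool_rot: [0.627, 0.03, 0.709, -0.321]
contact_force: [-0.2, 0.1, -0.3]
width: 0.0881
```

Run:
```python
from h import *
s=monitor.sense();print(s["contact_force"],s["joints"].round(2),s["ee_pos"])
L=[]
for n,P in(("wrist",None),("scene",[.57,-.13,.1])):
    im=viewer.camera(n)[...,::-1]
    if P: 
        u0,v0=proj(cam(n),P).astype(int);im=cv2.resize(im[v0-60:v0+60,u0-60:u0+60],(400,400),interpolation=cv2.INTER_CUBIC)
    else: im=cv2.copyMakeBorder(cv2.resize(im,(400,300)),0,100,0,0,0)
    L.append(im)
cv2.imwrite("pics/pair3.png",np.hstack(L))
```

```text
[-0.23106368  0.14665642 -0.27045548] [-0.68  0.2   2.57  1.25  1.23 -1.17] [0.40406805 0.09529874 0.08341995]
```

View pics/pair3.png

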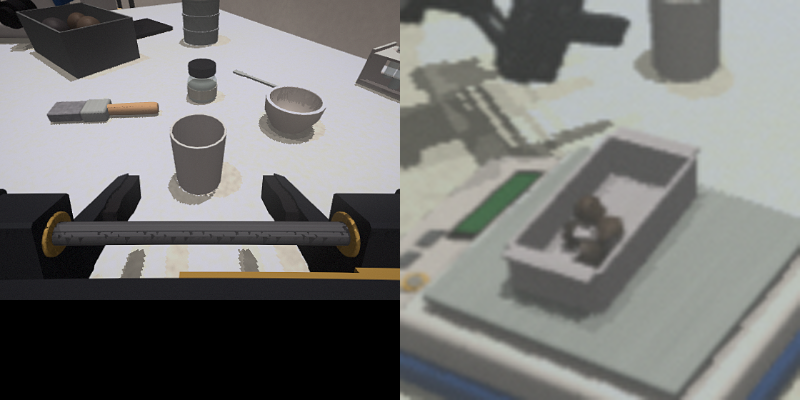

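The wrist view shows the cup upright and empty on the bench, about where it stood (200,150). The scene view shows the rocks in the tray's −y half. Next: rise, and turn to tool-down over the tray.

apply_moves(fingers=[1, 1, 1, 1, 1], translation=[[-0.02, -0.02, 0], [-0.027, -0.0125, 0], [-0.027, -0.0125, 0], [-0.027, -0.0125, 0], [-0.027, -0.0125, 0]], delta_rot=[[0, 0, 0], [0, 0, 0], [0, 0, 0], [0, 0, 0], [0, 0, 0]])

```text
t: 14.68
ee_pos: [0.4001, 0.0875, 0.2296]
tool_rot: [0.627, 0.03, 0.709, -0.321]
contact_force: [-0.1, -0.0, -0.7]
width: 0.0882
```

```bash
cat >> h.py <<'E'
def down(zaz): # jaw axis azimuth
    z=np.array([np.cos(zaz),np.sin(zaz),0]);y=np.array([0,0,-1.]);return R.from_matrix(np.c_[np.cross(y,z),y,z])
E
python3 - <<'E'
from h import *
plan([.572,-.14,.26],down(np.radians(6)),20)
E
```

```text
N 20 rot [-0.0173, -0.0278, -0.0552] max 0.055
[0.0009, -0.0058, 0.0131],[0.0016, -0.006, 0.0129],[0.0023, -0.0061, 0.0128],[0.003, -0.0062, 0.0126],[0.0036, -0.0062, 0.0124],
[0.0043, -0.0062, 0.0122],[0.005, -0.0062, 0.0119],[0.0057, -0.0061, 0.0117],[0.0063, -0.0059, 0.0114],[0.007, -0.0058, 0.0111],
[0.0076, -0.0055, 0.0108],[0.0082, -0.0053, 0.0105],[0.0087, -0.005, 0.0102],[0.0093, -0.0047, 0.0099],[0.0098, -0.0043, 0.0095],
[0.0103, -0.0039, 0.0092],[0.0107, -0.0035, 0.0088],[0.0112, -0.0031, 0.0085],[0.0116, -0.0026, 0.0081],[0.0119, -0.0021, 0.0077],
joints [-0.71 -0.22  2.53  1.12  1.43 -0.73]
```

apply_moves(fingers=[1, 1, 1, 1, 1], translation=[[0.001, -0.006, 0.013], [0.0015, -0.006, 0.013], [0.0025, -0.006, 0.013], [0.003, -0.006, 0.0125], [0.0035, -0.006, 0.0125]], delta_rot=[[-0.0173, -0.0278, -0.0552], [-0.0173, -0.0278, -0.0552], [-0.0173, -0.0278, -0.0552], [-0.0173, -0.0278, -0.0552], [-0.0173, -0.0278, -0.0552]])

```text
t: 15.1
ee_pos: [0.444, 0.0301, 0.2359]
tool_rot: [0.626, -0.118, 0.674, -0.375]
contact_force: [-0.1, -0.0, -0.2]
width: 0.0881
```

apply_moves(fingers=[1, 1, 1, 1, 1], translation=[[0.0045, -0.006, 0.012], [0.005, -0.006, 0.012], [0.0055, -0.006, 0.0115], [0.0065, -0.006, 0.0115], [0.007, -0.006, 0.011]], delta_rot=[[-0.0173, -0.0278, -0.0552], [-0.0173, -0.0278, -0.0552], [-0.0173, -0.0278, -0.0552], [-0.0173, -0.0278, -0.0552], [-0.0173, -0.0278, -0.0552]])

```text
t: 15.52
ee_pos: [0.4867, -0.0265, 0.243]
tool_rot: [0.607, -0.263, 0.622, -0.418]
contact_force: [0.1, -0.8, 0.7]
width: 0.0881
```

apply_moves(fingers=[1, 1, 1, 1, 1], translation=[[0.0075, -0.0055, 0.011], [0.008, -0.0055, 0.0105], [0.0085, -0.005, 0.01], [0.0095, -0.0045, 0.01], [0.01, -0.0045, 0.0095]], delta_rot=[[-0.0173, -0.0278, -0.0552], [-0.0173, -0.0278, -0.0552], [-0.0173, -0.0278, -0.0552], [-0.0173, -0.0278, -0.0552], [-0.0173, -0.0278, -0.0552]])

```text
t: 15.93
ee_pos: [0.5297, -0.0832, 0.2507]
tool_rot: [0.574, -0.4, 0.554, -0.451]
contact_force: [0.0, -0.3, 0.5]
width: 0.0883
```

apply_moves(fingers=[1, 1, 1, 1, 1], translation=[[0.0105, -0.004, 0.009], [0.0105, -0.0035, 0.009], [0.011, -0.003, 0.0085], [0.0115, -0.0025, 0.008], [0.012, -0.002, 0.0075]], delta_rot=[[-0.0173, -0.0278, -0.0552], [-0.0173, -0.0278, -0.0552], [-0.0173, -0.0278, -0.0552], [-0.0173, -0.0278, -0.0552], [-0.0173, -0.0278, -0.0552]])

```text
t: 16.35
ee_pos: [0.5725, -0.1397, 0.2581]
tool_rot: [-0.526, 0.527, -0.472, 0.473]
contact_force: [-0.1, -0.5, 0.2]
width: 0.0882
```

Run:
```python
from h import *
plan([.572,-.14,.26],down(np.radians(6)),1)
s=monitor.sense();im=viewer.camera("wrist");cv2.imwrite("pics/w5.png",im[...,::-1])
C=cam("wrist",s)
for x in(-.032,.032):
  for y in(-.065,.065): print((x,y),proj(C,[.572+.995*x-.105*y,-.134+.105*x+.995*y,.106]).round(0))
```

```text
N 1 rot [0.0006, 0.0033, 0.0019] max 0.003
[0.0002, -0.0019, -0.0006],joints [-0.28  0.09  1.77 -0.    1.28 -0.39]
(-0.032, -0.065) [250. 243.]
(-0.032, 0.065) [246. 112.]
(0.032, -0.065) [312. 243.]
(0.032, 0.065) [316. 113.]
```

View pics/w5.png

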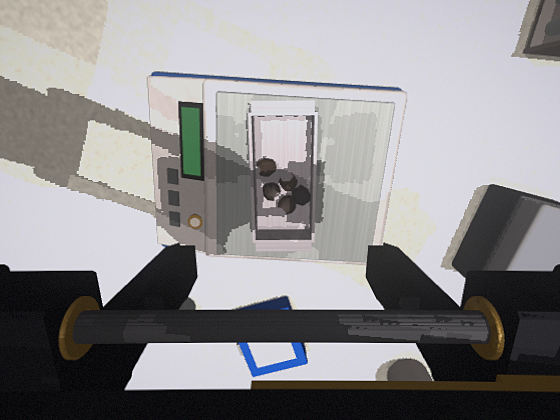

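The wrist view shows all five rocks in the tray, at (267,166), (288,181), (271,190), (297,195) and (288,204). The tray spans columns 249–318 and is square to the jaws, so it sits about 1–2 mm off my estimate. Descending.

apply_moves(fingers=[1, 1, 1, 1, 1], translation=[[-0.0035, 0.02, 0.0015], [0, 0.025, 0], [0, 0.025, 0], [0, 0.025, 0], [0, 0.025, 0]], delta_rot=[[0, 0.003, 0.002], [0, 0, 0], [0, 0, 0], [0, 0, 0], [0, 0, 0]])

```text
t: 16.82
ee_pos: [0.5725, -0.1353, 0.1369]
tool_rot: [0.526, -0.524, 0.475, -0.473]
contact_force: [-0.3, -0.3, -0.7]
width: 0.0884
```

apply_moves(fingers=[1, 1, 1, 1, 1], translation=[[0, 0.018, 0], [0, 0.01, 0], [0, 0.01, 0], [0, 0.008, 0], [0, 0.006, 0]], delta_rot=[[0, 0, 0], [0, 0, 0], [0, 0, 0], [0, 0, 0], [0, 0, 0]])

```text
t: 17.23
ee_pos: [0.5737, -0.1365, 0.0866]
tool_rot: [0.526, -0.524, 0.474, -0.474]
contact_force: [-0.0, 0.2, 0.3]
width: 0.0879
```

Run:
```python
from h import *
s=monitor.sense();print(s["contact_force"])
plan([.574,-.136,.081],down(np.radians(6)),1)
```

```text
[-0.00632747  0.16623947  0.33281885]
N 1 rot [-0.0016, -0.0025, -0.0015] max 0.003
[-0.0004, 0.0056, 0.0004],joints [-0.28  0.24  1.93  0.    0.97 -0.38]
```

apply_moves(fingers=[1, 1, 1, 0.6, 0.6], translation=[[0, 0.0025, 0], [0, 0.0025, 0], [0, 0, 0], [0, 0, 0], [0, 0, 0]], delta_rot=[[0, 0, 0], [0, 0, 0], [0, 0, 0], [0, 0, 0], [0, 0, 0]], newtons=15)

```text
t: 17.65
ee_pos: [0.574, -0.1368, 0.0827]
tool_rot: [0.526, -0.524, 0.473, -0.474]
contact_force: [-0.4, 0.6, 0.1]
width: 0.077
```

apply_moves(fingers=[0.6, 0.5, 0.5, 0.5, 0.5], translation=[[0, 0, 0], [0, 0, 0], [0, 0, 0], [0, 0, 0], [0, 0, 0]], delta_rot=[[0, 0, 0], [0, 0, 0], [0, 0, 0], [0, 0, 0], [0, 0, 0]], newtons=35)

```text
t: 18.07
ee_pos: [0.5738, -0.1368, 0.0825]
tool_rot: [0.526, -0.524, 0.474, -0.474]
contact_force: [-1.4, 1.1, 3.0]
width: 0.0634
```

Gripped at 63–64 mm, which matches the tray's width. Lifting 10 cm gently.

apply_moves(fingers=[0.5, 0.5, 0.5, 0.5, 0.5], translation=[[0, -0.002, 0], [0, -0.003, 0], [0, -0.005, 0], [0, -0.006, 0], [0, -0.007, 0]], delta_rot=[[0, 0, 0], [0, 0, 0], [0, 0, 0], [0, 0, 0], [0, 0, 0]])

```text
t: 18.48
ee_pos: [0.573, -0.1366, 0.105]
tool_rot: [0.525, -0.524, 0.474, -0.473]
contact_force: [-0.3, 0.0, -2.9]
width: 0.0638
```

apply_moves(fingers=[0.5, 0.5, 0.5, 0.5, 0.5], translation=[[0, -0.008, 0], [0, -0.01, 0], [0, -0.01, 0], [0, -0.01, 0], [0, -0.01, 0]], delta_rot=[[0, 0, 0], [0, 0, 0], [0, 0, 0], [0, 0, 0], [0, 0, 0]])

```text
t: 18.9
ee_pos: [0.5736, -0.1368, 0.1544]
tool_rot: [0.526, -0.524, 0.474, -0.474]
contact_force: [-0.4, 0.2, -1.1]
width: 0.0638
```

apply_moves(fingers=[0.5, 0.5, 0.5, 0.5, 0.5], translation=[[0, -0.01, 0], [0, -0.008, 0], [0, -0.006, 0], [0, -0.004, 0], [0, -0.002, 0]], delta_rot=[[0, 0, 0], [0, 0, 0], [0, 0, 0], [0, 0, 0], [0, 0, 0]])

```text
t: 19.32
ee_pos: [0.5736, -0.1369, 0.1837]
tool_rot: [0.526, -0.524, 0.474, -0.474]
contact_force: [-1.4, 0.7, -3.4]
width: 0.0639
```

apply_moves(fingers=[0.5, 0.5, 0.5, 0.5, 0.5], translation=[[0, 0, 0], [0, 0, 0], [0, 0, 0], [0, 0, 0], [0, 0, 0]], delta_rot=[[0, 0, 0], [0, 0, 0], [0, 0, 0], [0, 0, 0], [0, 0, 0]])

```text
t: 19.73
ee_pos: [0.573, -0.1367, 0.1824]
tool_rot: [0.525, -0.524, 0.474, -0.473]
contact_force: [-0.1, -0.1, -2.7]
width: 0.0639
```

Run:
```python
from h import *
s=monitor.sense();print(s["contact_force"],s["ee_pos"],s["width"],"tool y",q2R(s["tool_rot"])[:,1].round(4))
L=[]
for n,P in(("scene",[.56,-.08,.12]),("wrist",None)):
    im=viewer.camera(n)[...,::-1]
    if P: 
        u0,v0=proj(cam(n),P).astype(int);print(u0,v0);im=cv2.resize(im[v0-85:v0+75,u0-80:u0+80],(420,420),interpolation=cv2.INTER_CUBIC)
    else: im=cv2.copyMakeBorder(cv2.resize(im,(370,278)),0,142,0,0,0)
    L.append(im)
cv2.imwrite("pics/pair4.png",np.hstack(L))
```

```text
[-0.10116346 -0.05756472 -2.66099949] [ 0.57301254 -0.13670298  0.1823535 ] 0.06385272151328701 tool y [ 1.0e-04  1.6e-03 -1.0e+00]
265 214
```

View pics/pair4.png

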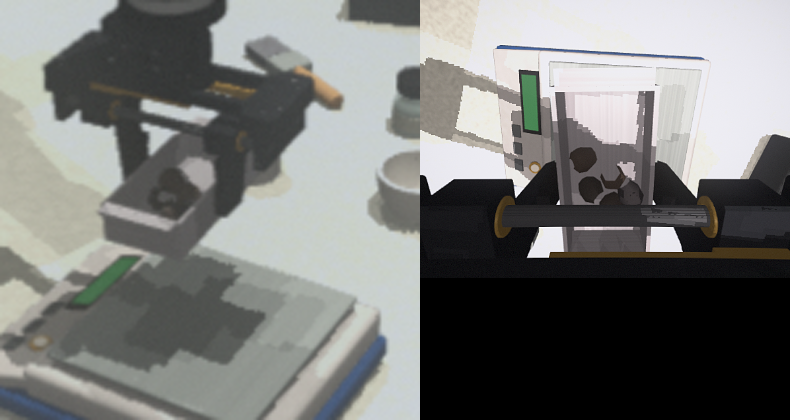

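Run:
```python
from h import *
C=cam("scene");c=np.array([.573,-.133,.206])
for dz in(-.006,0,.006):
  print(dz,[((proj(C,c+[.995*x-.105*y,.105*x+.995*y,dz])-[185,129])*2.625).round(0).tolist() for x,y in((-.032,-.075),(.032,-.075),(-.032,.075),(.032,.075))])
s=monitor.sense();W=cam("wrist",s)
for t in(-.05,0,.05):print("wrist +y lip corners tilt",t,[(proj(W,c+[.995*x-.105*y,.105*x+.995*y,y*t])*370/560+[420,0]).round(0).tolist() for x,y in((-.032,.075),(.032,.075),(-.032,.065),(.032,.065))])
```

```text
-0.006 [[93.0, 215.0], [170.0, 237.0], [193.0, 120.0], [265.0, 137.0]]
0 [[92.0, 208.0], [170.0, 230.0], [193.0, 114.0], [265.0, 131.0]]
0.006 [[91.0, 201.0], [170.0, 223.0], [193.0, 107.0], [265.0, 124.0]]
wrist +y lip corners tilt -0.05 [[549.0, 68.0], [660.0, 68.0], [551.0, 86.0], [659.0, 85.0]]
wrist +y lip corners tilt 0 [[548.0, 68.0], [662.0, 67.0], [549.0, 86.0], [660.0, 86.0]]
wrist +y lip corners tilt 0.05 [[546.0, 68.0], [664.0, 67.0], [548.0, 87.0], [662.0, 86.0]]
```

One more look to check that the tray is level. I'll overlay the level-tray prediction on the scene and wrist views.

Run:
```python
from h import *
c=np.array([.573,-.133,.206]);s=monitor.sense();L=[]
for n,box in(("scene",(215,160,100,75)),("wrist",(180,60,200,150))):
    C=cam(n,s);im=viewer.camera(n)[...,::-1];x,y,w,h=box
    k=400/w;cr=cv2.resize(im[y:y+h,x:x+w],(400,300),interpolation=cv2.INTER_NEAREST)
    for a,b,dz in((-.032,-.075,0),(.032,-.075,0),(-.032,.075,0),(.032,.075,0),(-.032,-.065,-.032),(.032,-.065,-.032),(-.029,.062,0),(.029,.062,0)):
        p=(proj(C,c+[.995*a-.105*b,.105*a+.995*b,dz])-[x,y]+.5)*k;cv2.circle(cr,tuple(int(v) for v in p),4,(0,0,255),1)
    L.append(cv2.convertScaleAbs(cr,alpha=1.3 if n=="scene" else 1))
cv2.imwrite("pics/last.png",np.vstack([L[0],L[1]]))
```

```text
(no output)
```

View pics/last.png

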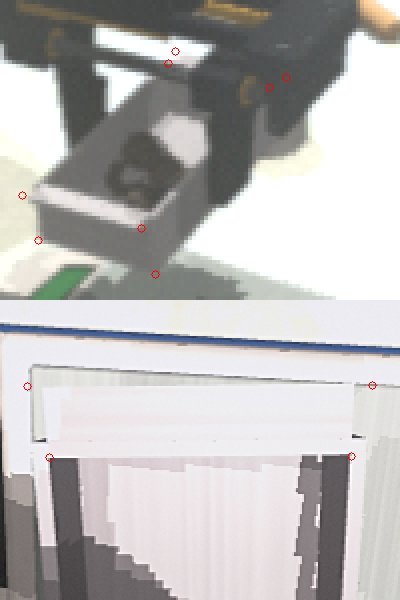

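In the last view, the wrist half shows the tray's inner corners within about 3 px of the level prediction. In the scene half, the near lip reads 2–3 px raw high, which could be calibration error or a small tilt. I'll separate the two by measuring edges before and after the lift.

Run:
```python
from h import *
C=cam("scene");A=cv2.imread("pics/scene0.png");B=viewer.camera("scene")[...,::-1];s=monitor.sense()
def offs(im,c,edge,out=True):
    g=cv2.cvtColor(im,cv2.COLOR_BGR2GRAY).astype(float);r=[]
    for x in np.linspace(-.022,.022,12):
        a,b,dz=x,edge[0],edge[1]
        u,v=proj(C,c+[.995*a-.105*b,.105*a+.995*b,dz])
        t=np.arange(-8,8,.25);col=cv2.remap(g,np.full((len(t),1),u,np.float32),(v+t).astype(np.float32)[:,None],cv2.INTER_LINEAR)[:,0]
        d=np.gradient(cv2.GaussianBlur(col[:,None],(1,7),0)[:,0]);r.append(t[d.argmin()])
    return np.round(r,1).tolist(),round(float(np.median(r)),2)
c0=np.array([.573,-.133,.106]);c1=c0+[0,0,.0998]
print("lip before",offs(A,c0,(-.075,0)));print("lip after ",offs(B,c1,(-.075,0)))
print("px per mm up",(proj(C,c1+[0,-.075,.001])-proj(C,c1+[0,-.075,0]))[1])
print("moment",s["torque"],"f",s["contact_force"],"qvel",abs(s["qvel"]).max())
```

```text
lip before ([0.0, 0.2, 0.5, 0.2, 0.5, 0.2, 0.5, 0.0, 0.2, 0.0, 0.2, 0.5], 0.25)
lip after  ([-0.2, 0.2, -0.2, 0.2, -0.2, 0.0, -0.2, 0.0, -0.2, 0.0, -0.2, 0.0], -0.12)
px per mm up -0.44720246738552305
moment [-0.10787829  0.03148278 -0.00600188] f [-0.19718723 -0.5532562  -3.16600714] qvel 0.002639792884960565
```

The near lip rose as a pure 100 mm lift predicts, to within about 0.8 mm. That is roughly 0.6° of tilt, so the tray is level. Handing in.

```bash
python3 -c "
from rig import ticket;print(ticket.sign_off())"
```

```text
the job is handed in; nothing more can be done
None
```

The job is done and handed in at about 20 s of the 72 s allowed. The five rocks are in the tray, the empty cup is back upright on the bench, and the arm is holding the loaded tray above the bare plate.

- **Pour and cup:** I gripped the cup from the side and poured along the tray's long axis. I then stood the cup back within about 1 mm of where it started. Afterwards the wrist view showed the cup empty and upright, and five rocks in the tray.
- **Tray lift:** I gripped the tray across its width (the gripper read 63.9 mm) with a 35 N grip. The TCP rose from 0.0825 to 0.1824 m, a 99.9 mm straight lift, and the arm was still at the end. The outside force read about 2.7–3.2 N down, a little above the roughly 2.3 N the loaded tray weighs.
- **Level check that disagreed at first:** in the scene view the near lip sat 2–3 px higher than a level tray should. A before/after edge measurement put it only about 0.8 mm off a pure lift, or 0.6° of tilt. I took the first reading as calibration and reading error.
- **Not checked separately:** I did not measure the other bench items afterwards. The brush, jar and mortar looked unmoved in the views, and there was no sign of unexpected contact in the forces.

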